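Tip the drainer so both spice cups slide to the lip end

TASK

Put the spice cup that lies on the ledge into the hinged drainer tray with the other one, both upside down as they are. Then push the tray's lip gently down until the tray rests firmly on the rubber block under it, feeling for it rather than leaning hard on it, and hold it there for about two seconds so that both cups slide to the lip end; then ease the tray back up to level under your finger without letting it spring, let go, and leave everything else on the ledge alone.

Things in the scene. Friction and masses are not known exactly. Their poses are not given: they have to be found in the camera images.
- stand: fixed steel stand of the drainer. Origin on the ledge straight below the hinge axis; z up; +x points towards the tray's lip end. The hinge axis runs along its y, 112 mm above the ledge. Two upright plates 40 mm wide at y = +-64 mm rise to 129 mm; a 6 mm base plate lies under the other (-x) half, x -140 to +10 mm.
- tray (a joint): tilt of the tray on its hinge in rad: 0 level (its upper stop, where a spring holds it), growing as the lip end goes down. The spring asks about 3 N straight down on the lip to start it and about 5 to 6 N at 0.5 rad; let go, it snaps back hard. What stops it on the way down is the rubber block, at some tilt between 0.38 and 0.58 rad that differs from case to case and has to be felt. The wet cups begin to slide at some tilt between 0.2 and 0.36 rad.
- tray_floor (a point): middle of the tray's inner floor, 3 mm above the hinge axis; turns with the tray; x along the tray towards the lip end, y across, z out of the floor. The tray is a steel trough, inside 300 mm long (x), 100 mm wide (y), walls 3 mm thick rising 24 mm above the floor on all four sides.
- tray_lip (a point): middle of the upper face of the lip, the place to push: a flat 4 mm flange that juts out of the tray from the end wall at x +153 to +192 mm from the hinge, 80 mm wide (y); this point is 171 mm along x from the hinge axis and 24 mm above the inner floor; axes as tray_floor. Thin sheet: more than 25 N from the robot bends it.
- block: worn lump of dark grey rubber about 76 x 64 mm, about 40 mm high with a rounded off-centre hump, lying on the ledge under the tray's lip half, where it stops the tray. Any yaw; its top is uneven, so its pose only tells roughly where the tray will stop. Origin at the centre of its underside. The rubber gives a few millimetres at most. 0.6 kg, leave it where it is.
- cup_loose: small straight-sided steel spice cup, upside down on the ledge: 56 mm diameter, 28 mm high, about 60 g. Origin at the centre of its underside (the rim), z up.
- cup_tray: same kind of cup, upside down on the floor of the tray near the end away from the lip. Origin as for the loose cup.
- canister: red plastic canister with closed screw lid, 106 mm across, 145 mm tall; leave alone
- saucepan: aluminium saucepan, 160 mm across, 75 mm tall, black handle along its +y to 220 mm; leave alone
- strainer: steel strainer lying flat, 90 mm across, 30 mm tall, handle along its -x to 170 mm; leave alone
- spoon: small wooden spoon 190 mm long lying along its x axis; leave alone
- katori: open steel bowl, 92 mm across, 35 mm tall, wide mouth up; not one of the cups, leave alone
Mind the look-alikes: they are no part of the job. Leave any orange look-alike of the cup_loose alone.

How it is judged:
By the outcome, as a careful person would: the job done as asked, in the order asked, and still so for the second after the job is handed in, with the robot touching nothing.
It also fails if it takes over 72 s, if anything falls off the work surface, if the arm or the gripper's body presses on something with over 40 N, if the wrist force passes 120 N, or if a joint passes its speed limit or range.

ROBOT

A 6-joint arm with a two-finger parallel gripper is mounted at the origin on the work surface. World frame = base frame: x ahead of the robot, y to its left, z up, the work surface at z = 0. Lengths are in m, angles in rad, forces in N, time in s.
With the tool pointing down it reaches from about 0.225 to 0.875 m from the base axis. Payload 3.4 kg.
Tool frame: the origin (TCP) lies at the very end of the fingers, on their centre line; the grasp point (between the pads) lies 19 mm behind it; x points along the fingers, z is the direction in which the jaws open and shut, and the axes are right-handed (so a half turn about x gives the same grasp; the last joint's range is limited). The gripper opens to 85 mm and grips with 20 to 120 N. Pads are 22 mm wide; open, the fingers measure 114 mm over their backs; the gripper's body (76 mm by 85 mm) begins 54 mm behind the grasp point. The pads swing forward as they close: fully open they stand 13 mm farther back than shut.
Start: joints at [-1.359, 0.276, 1.505, -0, 1.361, -0.121], TCP at [0.188, -0.543, 0.231] pointing down, gripper open.
Joint ranges: [-2.89, 2.89], [-0.75, 2.08], [0.22, 2.7], [-1.18, 4.32], [0.11, 2.71], [-2.7, 2.7]. Speed limits (rad/s): [2.57, 2.57, 3.14, 3.14, 3.14, 3.14].

INTERFACE

Orientations are given as a unit quaternion [w, x, y, z].
In Python, from rig import manip gives the robot as it stands. The module is installed in compiled form; this text tells all that it offers.
- The arm moves only by the shell command python3 -m inch 'ROWS' [FORCE]. ROWS is text: rows parted by semicolons, each of 7 numbers parted by spaces: the shift along the tool's x, y, z in mm, then the turn, a rotation vector about the tool's x, y, z in degrees, then the closure in counts, from 0 (fully open) to 255 (shut). A call has exactly 10 rows; each row is the pose to reach, as a shift and turn from the pose commanded when the call began, along the tool's axes at that moment; what a row does not reach only later rows make up. A row lasts 1/8 s, in which the tool goes at most 62.5 mm and 10.7 degrees, less where a joint would pass 70% of its speed; a pose out of reach is approached as far as the arm can. A call with a gripper value outside its range is refused whole. The fingers move at their own pace and stop on an object; FORCE is the grip in N (left out, the last holds). Time passes only in rows, so rows that repeat a pose let the fingers close, or fill a call up. It gives the time, the measured TCP pose, the force and the opening at its end, in the units of the state.
- manip.get_state(): the state, without advancing time (a new reading comes with each control period).
- manip.get_image(name): name is "scene" or "top"; returns a dict with "color" (384x512x3 uint8, blue, green, red), "fx", "fy", "cx", "cy" (pixels), "world_to_cam" (4x4, takes a point from world to camera coordinates). Camera axes: x right, y down, z forward; pixel columns grow to the right and rows downward; lengths in m; the calibration is good to about 2 mm. A picture is of the moment at which its call begins. There is no depth.
- manip.sign_off(): hands the job in, once; it reports no verdict.
The state is a dict: "clock": time; "qpos": joint angles; "qd": joint speeds; "effort": joint torques, N m; "position": TCP position; "ee_rot": TCP orientation; "contact_force": force on the tool from outside, world axes, zero at the start; "moment": the same for the moment, N m; "width": finger opening in m.
Only numpy, scipy, OpenCV 4.12 (cv2) and the standard library are available. Lean on these libraries where they do the work, as an engineer would, in place of code of your own. Each camera call takes 0.05 s, during which the arm holds its last target. There are 200 camera calls.

## Working session

There is one attempt and no reset: what is moved stays moved. The work goes in short steps, Python scripts to look and compute and a shell command to move; the robot and the scene stay as the last step left them, time stands still between calls to the robot, and variables do not carry over. Pictures are saved under pics/ and viewed, about 8 in all and at most 12, crops included, and the job is handed in when it is done.

```bash
mkdir -p pics; ls
python3 - <<'E'
from rig import manip
import cv2,numpy as np,pickle
d={}
for n in("scene","top"):
    i=manip.get_image(n);d[n]=i;cv2.imwrite(f"pics/{n}0.png",cv2.resize(i["color"],(768,576),interpolation=cv2.INTER_CUBIC))
    print(n,i["fx"],i["cx"],i["cy"],np.round(i["world_to_cam"],3).tolist())
pickle.dump(d,open("i0.pkl","wb"))
s=manip.get_state();print(s)
E
```

```text
pics
scene 433.32340005414966 256.61594263217904 186.8505435948349 [[0.004, 1.0, -0.021, -0.02], [0.593, -0.02, -0.805, -0.264], [-0.805, -0.009, -0.593, 1.724], [0.0, 0.0, 0.0, 1.0]]
top 412.31771965207975 248.2064487803128 194.24137735340346 [[-0.018, -1.0, -0.024, 0.03], [-0.987, 0.022, -0.162, 0.555], [0.162, 0.021, -0.987, 1.421], [0.0, 0.0, 0.0, 1.0]]
{'clock': 0.1, 'qpos': array([-1.35900922e+00,  2.76548527e-01,  1.50600819e+00, -2.82482265e-06,
        1.36072845e+00, -1.21007933e-01]), 'qd': array([ 0.00096643,  0.00026668, -0.00476051, -0.00248371, -0.00148734,
        0.0010235 ]), 'effort': array([ 1.52778270e-03, -4.17701769e+01, -2.46404529e+01, -3.60620579e-04,
        5.79013358e-03,  7.51705642e-06]), 'position': array([ 0.18773245, -0.54298235,  0.230516  ]), 'ee_rot': array([ 0.57546664,  0.41068102,  0.57635174, -0.40987548]), 'contact_force': array([-0.14078312,  0.383245  ,  0.63703517]), 'moment': array([-0.04867938, -0.02765491, -0.06427547]), 'width': 0.08574540141197705}
```

View pics/top0.png

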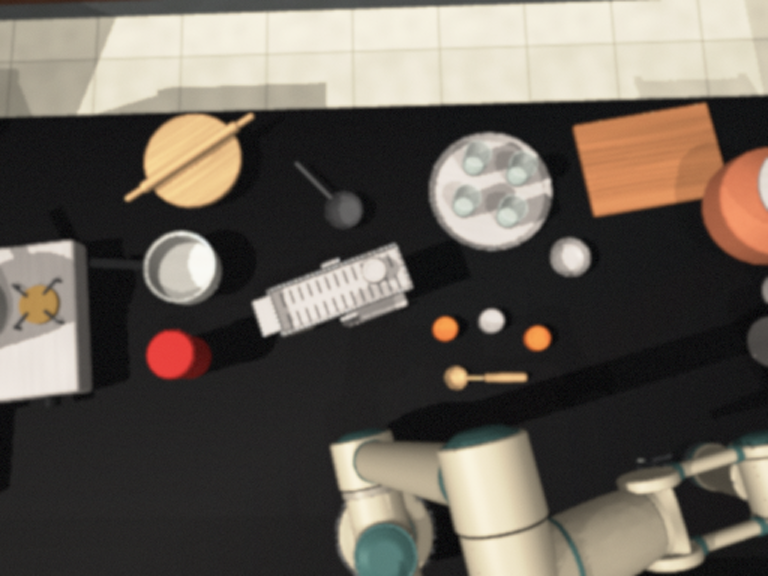

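View pics/scene0.png

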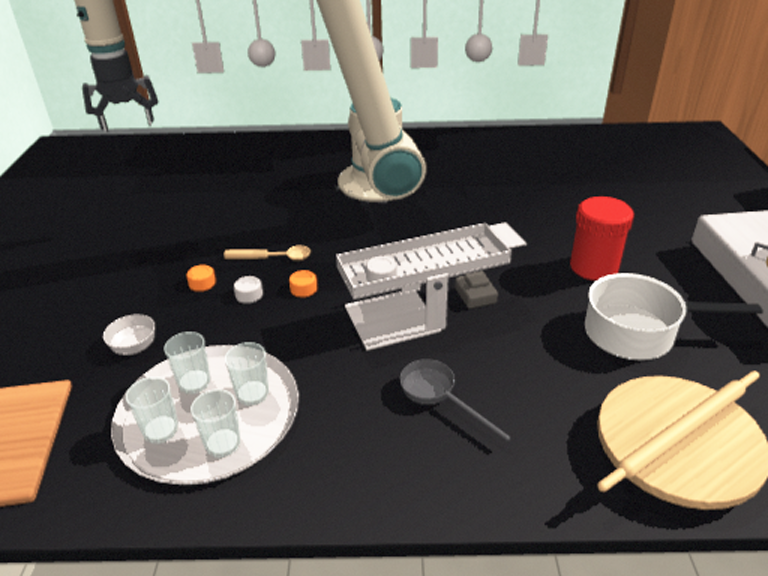

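The top view shows these possible cups: a steel cup at (491,321), orange look-alikes at (445,329) and (537,338), and the katori at (570,257). I choose the steel one. The tray runs from its lip at (266,315) to its far end at (405,265). I'll check with a close crop.

Run:
```python
import cv2,numpy as np,pickle
d=pickle.load(open("i0.pkl","rb"))
o=[]
for n,x,y in(("top",160,155),("scene",120,146)):
    c=cv2.resize(d[n]["color"][y:y+90,x:x+240],(800,300),interpolation=cv2.INTER_CUBIC)
    for k in range(0,240,20):
        u=int((k+.5)*10/3);cv2.line(c,(u,0),(u,6),(0,255,255),1);cv2.putText(c,str(x+k),(u,16),0,.35,(0,255,255))
    for k in range(0,90,20):
        u=int((k+.5)*10/3);cv2.line(c,(0,u),(6,u),(0,255,255),1);cv2.putText(c,str(y+k),(8,u+4),0,.35,(0,255,255))
    o.append(c)
cv2.imwrite("pics/crop0.png",np.vstack(o))
```

```text
(no output)
```

View pics/crop0.png

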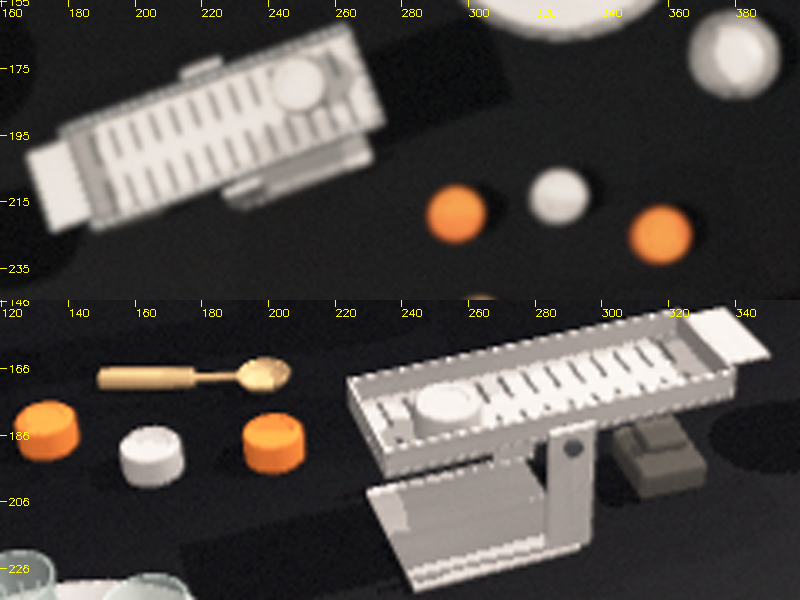

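```bash
cat > h.py <<'E'
import numpy as np,pickle
from scipy.optimize import least_squares
from scipy.spatial.transform import Rotation as R
def proj(i,p):
    q=np.c_[p,np.ones(len(p))]@np.array(i["world_to_cam"])[:3].T
    return np.c_[i["fx"]*q[:,0]/q[:,2]+i["cx"],i["fy"]*q[:,1]/q[:,2]+i["cy"]]
def stand(v,P):
    c,s=np.cos(v[2]),np.sin(v[2]);P=np.array(P,float)
    return np.c_[v[0]+c*P[:,0]-s*P[:,1],v[1]+s*P[:,0]+c*P[:,1],P[:,2]]
E
python3 - <<'E'
from h import *
d=pickle.load(open("i0.pkl","rb"))
cv=lambda a,x,y:np.array(a)*.3+[x-.5,y-.5]
Z=.139
T=[(.192,.04,Z),(.192,-.04,Z),(-.153,.053,Z),(-.153,-.053,Z),(.153,-.053,Z)]
tp=cv([(52,233),(27,153),(383,125),(348,25),(60,128)],160,155)
S=[(.192,.04,Z),(.192,-.04,Z),(-.153,.053,Z),(-.153,-.053,Z),(.153,-.053,Z)]
sp=cv([(730,308-300),(770,55),(348,78),(388,150),(735,70)],120,146)
f=lambda v:np.r_[(proj(d["top"],stand(v,T))-tp).ravel(),(proj(d["scene"],stand(v,S))-sp).ravel()]
r=least_squares(f,[.5,.1,1.8],loss="soft_l1");v=r.x;print("stand",v,np.degrees(v[2]));print(np.round(r.fun.reshape(-1,2),1).tolist() if 0 else np.round(f(v).reshape(-1,2),1).tolist())
for n,a,b,z in(("loose",(560,194),(151,141),.028),("ctray",(299,83),(447,97),.143)):
    for w in("top","scene","both"):
        g=lambda p:np.r_[(proj(d["top"],np.array([[*p,z]]))[0]-cv(a,160,155))*(w!="scene"),(proj(d["scene"],np.array([[*p,z]]))[0]-cv(b,120,146))*(w!="top")]
        r=least_squares(g,[.5,0]);print(n,w,r.x)
    p=r.x-v[:2];c,s=np.cos(v[2]),np.sin(v[2]);print("  in stand",c*p[0]+s*p[1],-s*p[0]+c*p[1])
for n,a in(("or1",(457,213)),("or2",(661,235))):
    r=least_squares(lambda p:proj(d["top"],np.array([[*p,.028]]))[0]-cv(a,160,155),[.5,0]);print(n,r.x)
from rig import manip
s=manip.get_state();q=s["ee_rot"];print(R.from_quat([q[1],q[2],q[3],q[0]]).as_matrix().round(4))
E
```

```text
stand [0.54812179 0.09105956 1.89970049] 108.84482023519698
[[0.0, -1.0], [0.1, 0.5], [0.1, -0.3], [-0.5, 0.5], [0.0, 0.4], [-0.8, 0.0], [0.6, -0.2], [-0.0, 0.0], [-1.0, -0.1], [0.9, 0.4]]
loose top [ 0.48609524 -0.26204713]
loose scene [ 0.47909297 -0.26273649]
loose both [ 0.48380684 -0.26193311]
  in stand -0.3132970365054069 0.17488626587840114
ctray top [0.59003675 0.01234751]
ctray scene [0.58352043 0.01177255]
ctray both [0.58780646 0.01202829]
  in stand -0.08761333406856729 -0.012029863433359243
or1 [ 0.46799315 -0.1516248 ]
or2 [ 0.44016151 -0.36654691]
[[-4.000e-04  9.451e-01  3.267e-01]
 [ 1.700e-03  3.267e-01 -9.451e-01]
 [-1.000e+00  2.000e-04 -1.700e-03]]
```

The crop confirms the steel cup at (560,194), with an orange cup on either side. The stand is at (0.548, 0.091) with a yaw of 108.8°. The tool is already lined up with the tray: tool z = −tray x, and tool y = −tray y. Next I move above the loose cup.

```bash
python3 -m inch '0 46 -21 0 0 0 0; 10 92 -42 0 0 0 0; 30 138 -63 0 0 0 0; 50 184 -84 0 0 0 0; 75 230 -105 0 0 0 0; 100 276 -126 0 0 0 0; 120 322 -147 0 0 0 0; 130 360 -163 0 0 0 0; 140 371 -169 0 0 0 0; 140 371 -169 0 0 0 0' 30
python3 - <<'E'
from rig import manip
import cv2,numpy as np
a=manip.get_image("top")["color"][170:260,280:400]
b=manip.get_image("scene")["color"][110:200,110:230]
cv2.imwrite("pics/hov.png",np.hstack([cv2.resize(k,(400,300),interpolation=cv2.INTER_CUBIC) for k in(a,b)]))
E
```

```text
clock: 1.35
position: [0.4826, -0.2619, 0.0903]
ee_rot: [0.575, 0.41, 0.577, -0.41]
contact_force: [-1.2, -0.3, -1.1]
width: 0.0854
```

View pics/hov.png

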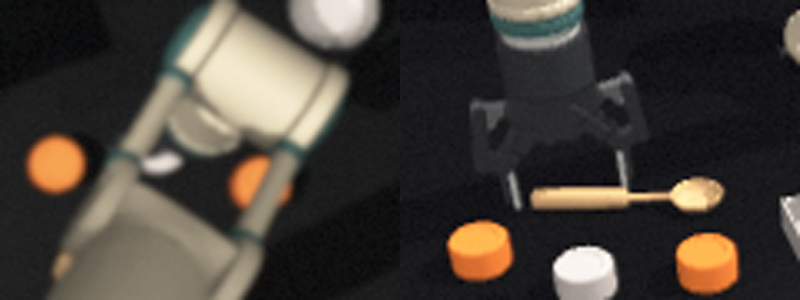

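The fingers straddle the steel cup, which is at (583,272) in the right half. The orange cups stand clear. I descend and grip.

```bash
python3 -m inch '15 0 0 0 0 0 0; 35 0 0 0 0 0 0; 55 0 0 0 0 0 0; 70 0 0 0 0 0 0; 80 0 0 0 0 0 0; 85 0 0 0 0 0 0; 85 0 0 0 0 0 40; 85 0 0 0 0 0 120; 85 0 0 0 0 0 150; 85 0 0 0 0 0 150' 30
python3 -m inch '0 0 0 0 0 0 150; 0 0 0 0 0 0 150; -3 0 0 0 0 0 150; -8 0 0 0 0 0 150; -20 0 0 0 0 0 150; -40 0 0 0 0 0 150; -70 0 0 0 0 0 150; -100 0 0 0 0 0 150; -130 0 0 0 0 0 150; -150 0 0 0 0 0 150' 30
python3 - <<'E'
from rig import manip
import cv2,numpy as np
from h import *
b=manip.get_image("scene")
u=proj(b,np.array([manip.get_state()["position"]]))[0].astype(int);print(u)
cv2.imwrite("pics/grip.png",cv2.resize(b["color"][max(u[1]-50,0):u[1]+50,u[0]-60:u[0]+60],(480,400),interpolation=cv2.INTER_CUBIC))
E
```

```text
clock: 2.7
position: [0.4839, -0.2629, 0.007]
ee_rot: [0.577, 0.41, 0.575, -0.41]
contact_force: [1.2, -0.6, 2.3]
width: 0.0549
clock: 3.95
position: [0.4836, -0.2628, 0.1586]
ee_rot: [0.577, 0.41, 0.575, -0.41]
contact_force: [0.3, -0.8, -1.0]
width: 0.0551
[157 151]
```

View pics/grip.png

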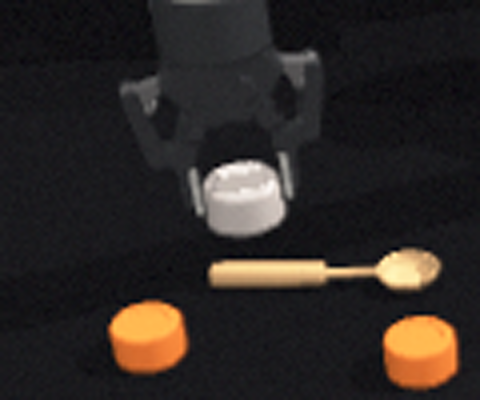

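Image shows the cup held level between the pads at (245,200); the orange cups are undisturbed. Next I carry it over the tray, to tray x = +20 mm.

```bash
python3 -m inch '-20 8 -15 0 0 0 150; -40 30 -55 0 0 0 150; -60 54 -101 0 0 0 150; -60 78 -147 0 0 0 150; -60 102 -193 0 0 0 150; -60 126 -239 0 0 0 150; -60 150 -284 0 0 0 150; -60 168 -317 0 0 0 150; -60 177 -333 0 0 0 150; -60 177 -333 0 0 0 150' 30
python3 -m inch '0 0 0 0 0 0 150; 10 0 0 0 0 0 150; 20 0 0 0 0 0 150; 30 0 0 0 0 0 150; 40 0 0 0 0 0 150; 50 0 0 0 0 0 150; 55 0 0 0 0 0 150; 60 0 0 0 0 0 150; 60 0 0 0 0 0 150; 60 0 0 0 0 0 150' 30
python3 - <<'E'
from rig import manip
import cv2,numpy as np
s=manip.get_state();print(s["position"],s["contact_force"])
a=manip.get_image("top")["color"][150:240,160:280]
b=manip.get_image("scene")["color"][120:210,210:330]
cv2.imwrite("pics/place.png",np.hstack([cv2.resize(k,(400,300),interpolation=cv2.INTER_CUBIC) for k in(a,b)]))
E
```

```text
clock: 5.25
position: [0.5417, 0.1103, 0.2161]
ee_rot: [0.576, 0.409, 0.576, -0.41]
contact_force: [0.1, 0.1, -1.6]
width: 0.0548
clock: 6.5
position: [0.542, 0.11, 0.1566]
ee_rot: [0.576, 0.41, 0.576, -0.41]
contact_force: [0.4, -0.6, -0.1]
width: 0.055
[0.5420283  0.11001808 0.15655173] [ 0.43913558 -0.6343331  -0.08821175]
```

View pics/place.png

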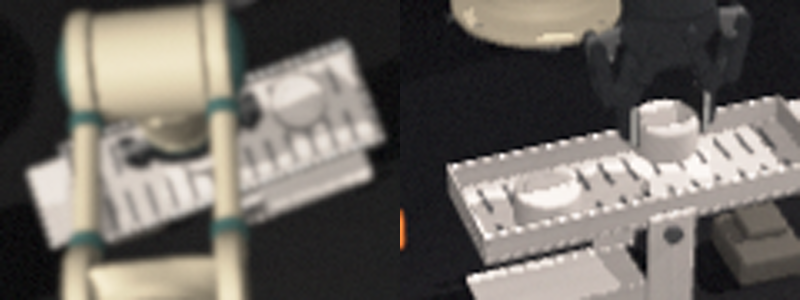

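The cup hangs centred over the trough at (668,130), with the tray cup clear at (545,190). I lower it.

```bash
python3 -m inch '6 0 0 0 0 0 150; 12 0 0 0 0 0 150; 18 0 0 0 0 0 150; 24 0 0 0 0 0 150; 28 0 0 0 0 0 150; 31 0 0 0 0 0 150; 33 0 0 0 0 0 150; 34 0 0 0 0 0 150; 34 0 0 0 0 0 150; 34 0 0 0 0 0 150'
```

```text
clock: 7.85
position: [0.5419, 0.11, 0.1224]
ee_rot: [0.576, 0.41, 0.576, -0.41]
contact_force: [0.4, -0.2, 0.1]
width: 0.0549
```

```bash
python3 -m inch '0.5 0 0 0 0 0 150; 0.5 0 0 0 0 0 150; 1 0 0 0 0 0 150; 1 0 0 0 0 0 150; 1.5 0 0 0 0 0 150; 1.5 0 0 0 0 0 150; 2 0 0 0 0 0 150; 2 0 0 0 0 0 150; 2 0 0 0 0 0 150; 2 0 0 0 0 0 150'
```

```text
clock: 9.1
position: [0.5422, 0.11, 0.1219]
ee_rot: [0.576, 0.411, 0.575, -0.41]
contact_force: [-2.6, 0.8, 10.3]
width: 0.0543
```

Contact is felt at 10 N. I ease off, open part way and lift.

```bash
python3 -m inch '-1 0 0 0 0 0 150; -1.5 0 0 0 0 0 150; -1.5 0 0 0 0 0 80; -1.5 0 0 0 0 0 65; -1.5 0 0 0 0 0 45; -1.5 0 0 0 0 0 45; -1.5 0 0 0 0 0 45; -10 0 0 0 0 0 45; -30 0 0 0 0 0 45; -60 0 0 0 0 0 45'
python3 -m inch '-20 0 -20 0 0 0 100; -30 0 -40 0 0 0 255; -30 0 -70 0 0 0 255; -30 0 -100 0 0 0 255; -30 0 -130 0 0 0 255; -30 0 -150 0 0 0 255; -30 0 -156 0 0 0 255; -30 0 -156 0 0 0 255; -30 0 -156 0 0 0 255; -30 0 -156 0 0 0 255'
python3 - <<'E'
from h import *
from rig import manip
import cv2
s=manip.get_state();print(s["position"],s["contact_force"])
v=[.5481,.0911,1.8997];c,n=np.cos(v[2]),np.sin(v[2]);p=s["position"][:2]-v[:2];print("stand xy",c*p[0]+n*p[1],-n*p[0]+c*p[1])
b=manip.get_image("scene")
cv2.imwrite("pics/lip.png",cv2.resize(b["color"][80:230,210:410],(800,600),interpolation=cv2.INTER_CUBIC))
E
```

```text
clock: 10.35
position: [0.5413, 0.1099, 0.1807]
ee_rot: [0.575, 0.41, 0.576, -0.411]
contact_force: [0.0, 0.2, -0.2]
width: 0.0703
clock: 11.6
position: [0.4912, 0.2567, 0.2103]
ee_rot: [0.576, 0.411, 0.576, -0.411]
contact_force: [-0.3, -0.6, -0.1]
width: 0.0002
[0.49116443 0.25670027 0.21025204] [-0.27271685 -0.61728862 -0.09620882]
stand xy 0.17511411542221167 0.00039382732411250704
```

View pics/lip.png

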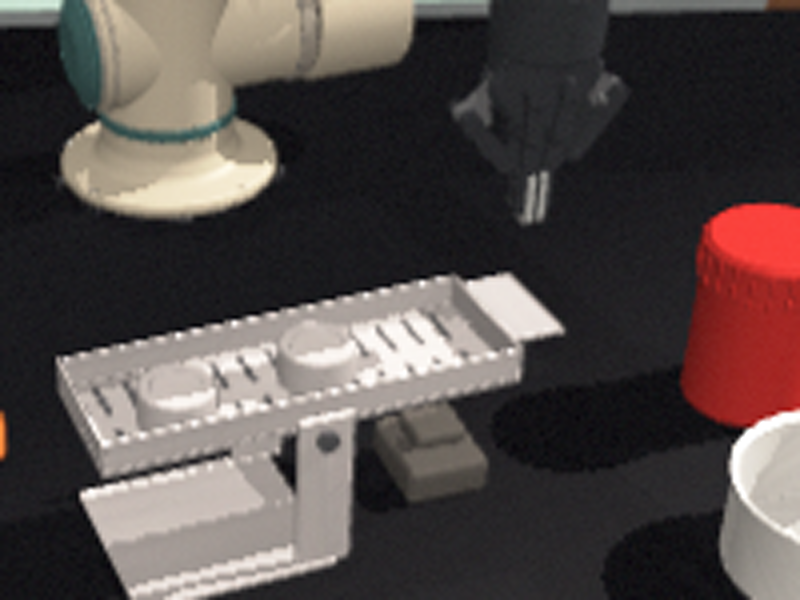

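Both cups sit upside down in the tray at (175,395) and (318,358). The closed fingers are above the lip, at tray x = 175 mm, and the canister is clear. I go down to the lip and start pushing.

```bash
python3 -m inch '12 0 0 0 0 0 255; 26 0 0 0 0 0 255; 40 0 0 0 0 0 255; 52 0 0 0 0 0 255; 60 0 0 0 0 0 255; 65 0 0 0 0 0 255; 67 0 0 0 0 0 255; 69 0 0 0 0 0 255; 71 0 0 0 0 0 255; 72 0 0 0 0 0 255'
python3 -m inch '1 0 0 0 0 0 255; 2 0 0 0 0 0 255; 4 0 0 0 0 0 255; 6 0 0 0 0 0 255; 8 0 0 0 0 0 255; 10 0 0 0 0 0 255; 12 0 0 0 0 0 255; 14 0 0 0 0 0 255; 16 0 0 0 0 0 255; 18 0 0 0 0 0 255'
```

```text
clock: 12.9
position: [0.491, 0.2576, 0.1387]
ee_rot: [0.576, 0.411, 0.576, -0.41]
contact_force: [-1.2, 0.1, 3.7]
width: 0.0003
clock: 14.15
position: [0.491, 0.2575, 0.1202]
ee_rot: [0.576, 0.41, 0.576, -0.41]
contact_force: [-1.4, 4.4, 4.3]
width: -0.0
```

```bash
python3 -m inch '3 0 0 0 0 0 255; 7 0 0 0 0 0 255; 11 0 0 0 0 0 255; 15 0 0 0 0 0 255; 19 0 0 0 0 0 255; 23 0 0 0 0 0 255; 27 0 0 0 0 0 255; 31 0 0 0 0 0 255; 34 0 0 0 0 0 255; 36 0 0 0 0 0 255'
```

```text
clock: 15.4
position: [0.4909, 0.2568, 0.0841]
ee_rot: [0.576, 0.41, 0.576, -0.411]
contact_force: [1.0, -2.2, 4.9]
width: 0.0004
```

```bash
python3 -m inch '0.5 0 0 0 0 0 255; 1 0 0 0 0 0 255; 1.5 0 0 0 0 0 255; 2 0 0 0 0 0 255; 2.5 0 0 0 0 0 255; 3 0 0 0 0 0 255; 3 0 0 0 0 0 255; 3 0 0 0 0 0 255; 3 0 0 0 0 0 255; 3 0 0 0 0 0 255'
```

```text
clock: 16.65
position: [0.4907, 0.2574, 0.0812]
ee_rot: [0.576, 0.41, 0.576, -0.41]
contact_force: [-0.8, -2.0, 4.4]
width: 0.0
```

```bash
python3 -m inch '0.5 0 0 0 0 0 255; 1 0 0 0 0 0 255; 1.5 0 0 0 0 0 255; 2 0 0 0 0 0 255; 2.5 0 0 0 0 0 255; 3 0 0 0 0 0 255; 3.5 0 0 0 0 0 255; 4 0 0 0 0 0 255; 4 0 0 0 0 0 255; 4 0 0 0 0 0 255'
```

```text
clock: 17.9
position: [0.4908, 0.2574, 0.0773]
ee_rot: [0.576, 0.41, 0.576, -0.41]
contact_force: [-0.8, -2.0, 4.7]
width: -0.0008
```

```bash
python3 -m inch '0.2 0 0 0 0 0 255; 0.5 0 0 0 0 0 255; 0.8 0 0 0 0 0 255; 1 0 0 0 0 0 255; 1.2 0 0 0 0 0 255; 1.5 0 0 0 0 0 255; 1.8 0 0 0 0 0 255; 2 0 0 0 0 0 255; 2 0 0 0 0 0 255; 2 0 0 0 0 0 255'
```

```text
clock: 19.15
position: [0.4909, 0.2574, 0.0753]
ee_rot: [0.576, 0.41, 0.576, -0.41]
contact_force: [0.4, -1.5, 3.8]
width: 0.0005
```

```bash
python3 -m inch '0.2 0 0 0 0 0 255; 0.5 0 0 0 0 0 255; 0.8 0 0 0 0 0 255; 1 0 0 0 0 0 255; 1.2 0 0 0 0 0 255; 1.5 0 0 0 0 0 255; 1.8 0 0 0 0 0 255; 2 0 0 0 0 0 255; 2 0 0 0 0 0 255; 2 0 0 0 0 0 255'
```

```text
clock: 20.4
position: [0.4909, 0.2574, 0.0733]
ee_rot: [0.576, 0.41, 0.576, -0.41]
contact_force: [0.2, -0.5, 3.8]
width: 0.0001
```

```bash
python3 -m inch '0.2 0 0 0 0 0 255; 0.5 0 0 0 0 0 255; 0.8 0 0 0 0 0 255; 1 0 0 0 0 0 255; 1.2 0 0 0 0 0 255; 1.5 0 0 0 0 0 255; 1.8 0 0 0 0 0 255; 2 0 0 0 0 0 255; 2 0 0 0 0 0 255; 2 0 0 0 0 0 255'
```

```text
clock: 21.65
position: [0.4908, 0.2574, 0.0712]
ee_rot: [0.576, 0.41, 0.576, -0.41]
contact_force: [0.4, -0.9, 5.0]
width: 0.0002
```

```bash
python3 -m inch '0.2 0 0 0 0 0 255; 0.5 0 0 0 0 0 255; 0.8 0 0 0 0 0 255; 1 0 0 0 0 0 255; 1.2 0 0 0 0 0 255; 1.5 0 0 0 0 0 255; 1.8 0 0 0 0 0 255; 2 0 0 0 0 0 255; 2 0 0 0 0 0 255; 2 0 0 0 0 0 255'
```

```text
clock: 22.9
position: [0.4908, 0.2574, 0.0692]
ee_rot: [0.576, 0.41, 0.576, -0.41]
contact_force: [0.8, -1.2, 4.4]
width: 0.0001
```

```bash
python3 -m inch '0.2 0 0 0 0 0 255; 0.5 0 0 0 0 0 255; 0.8 0 0 0 0 0 255; 1 0 0 0 0 0 255; 1.2 0 0 0 0 0 255; 1.5 0 0 0 0 0 255; 1.8 0 0 0 0 0 255; 2 0 0 0 0 0 255; 2 0 0 0 0 0 255; 2 0 0 0 0 0 255'
```

```text
clock: 24.15
position: [0.4908, 0.2574, 0.0672]
ee_rot: [0.576, 0.41, 0.576, -0.41]
contact_force: [0.2, -1.8, 3.8]
width: 0.0005
```

```bash
python3 -m inch '0.2 0 0 0 0 0 255; 0.5 0 0 0 0 0 255; 0.8 0 0 0 0 0 255; 1 0 0 0 0 0 255; 1.2 0 0 0 0 0 255; 1.5 0 0 0 0 0 255; 1.8 0 0 0 0 0 255; 2 0 0 0 0 0 255; 2 0 0 0 0 0 255; 2 0 0 0 0 0 255'
```

```text
clock: 25.4
position: [0.4908, 0.2574, 0.0653]
ee_rot: [0.576, 0.41, 0.576, -0.41]
contact_force: [0.1, -1.4, 4.5]
width: -0.0
```

```bash
python3 -m inch '0.2 0 0 0 0 0 255; 0.5 0 0 0 0 0 255; 0.8 0 0 0 0 0 255; 1 0 0 0 0 0 255; 1.2 0 0 0 0 0 255; 1.5 0 0 0 0 0 255; 1.8 0 0 0 0 0 255; 2 0 0 0 0 0 255; 2 0 0 0 0 0 255; 2 0 0 0 0 0 255'
```

```text
clock: 26.65
position: [0.4908, 0.2574, 0.0633]
ee_rot: [0.576, 0.41, 0.576, -0.41]
contact_force: [0.4, -1.7, 4.7]
width: -0.0003
```

```bash
python3 -m inch '0.2 0 0 0 0 0 255; 0.5 0 0 0 0 0 255; 0.8 0 0 0 0 0 255; 1 0 0 0 0 0 255; 1.2 0 0 0 0 0 255; 1.5 0 0 0 0 0 255; 1.8 0 0 0 0 0 255; 2 0 0 0 0 0 255; 2 0 0 0 0 0 255; 2 0 0 0 0 0 255'
```

```text
clock: 27.9
position: [0.4909, 0.2574, 0.0613]
ee_rot: [0.576, 0.41, 0.576, -0.41]
contact_force: [0.8, -1.0, 5.5]
width: -0.0001
```

```bash
python3 -m inch '0.2 0 0 0 0 0 255; 0.5 0 0 0 0 0 255; 0.8 0 0 0 0 0 255; 1 0 0 0 0 0 255; 1.2 0 0 0 0 0 255; 1.5 0 0 0 0 0 255; 1.8 0 0 0 0 0 255; 2 0 0 0 0 0 255; 2 0 0 0 0 0 255; 2 0 0 0 0 0 255'
```

```text
clock: 29.15
position: [0.4908, 0.2574, 0.0593]
ee_rot: [0.576, 0.41, 0.576, -0.41]
contact_force: [0.7, -0.7, 4.8]
width: -0.0001
```

```bash
python3 -m inch '0.2 0 0 0 0 0 255; 0.5 0 0 0 0 0 255; 0.8 0 0 0 0 0 255; 1 0 0 0 0 0 255; 1.2 0 0 0 0 0 255; 1.5 0 0 0 0 0 255; 1.8 0 0 0 0 0 255; 2 0 0 0 0 0 255; 2 0 0 0 0 0 255; 2 0 0 0 0 0 255'
```

```text
clock: 30.4
position: [0.4908, 0.2574, 0.0573]
ee_rot: [0.576, 0.41, 0.576, -0.41]
contact_force: [1.0, -0.8, 4.8]
width: -0.0
```

```bash
python3 -m inch '0.2 0 0 0 0 0 255; 0.5 0 0 0 0 0 255; 0.8 0 0 0 0 0 255; 1 0 0 0 0 0 255; 1.2 0 0 0 0 0 255; 1.5 0 0 0 0 0 255; 1.8 0 0 0 0 0 255; 2 0 0 0 0 0 255; 2 0 0 0 0 0 255; 2 0 0 0 0 0 255'
```

```text
clock: 31.65
position: [0.4908, 0.2574, 0.0553]
ee_rot: [0.576, 0.41, 0.576, -0.41]
contact_force: [0.5, -1.2, 4.9]
width: 0.0
```

```bash
python3 -m inch '0.2 0 0 0 0 0 255; 0.5 0 0 0 0 0 255; 0.8 0 0 0 0 0 255; 1 0 0 0 0 0 255; 1.2 0 0 0 0 0 255; 1.5 0 0 0 0 0 255; 1.8 0 0 0 0 0 255; 2 0 0 0 0 0 255; 2 0 0 0 0 0 255; 2 0 0 0 0 0 255'
```

```text
clock: 32.9
position: [0.4909, 0.2573, 0.054]
ee_rot: [0.576, 0.41, 0.576, -0.41]
contact_force: [-0.1, -1.6, 9.6]
width: 0.0
```

The force has risen to 9.6 N and the motion lags, so this is the block. I press a little more and then hold.

```bash
python3 -m inch '0.1 0 0 0 0 0 255; 0.2 0 0 0 0 0 255; 0.4 0 0 0 0 0 255; 0.6 0 0 0 0 0 255; 0.8 0 0 0 0 0 255; 0.8 0 0 0 0 0 255; 0.8 0 0 0 0 0 255; 0.8 0 0 0 0 0 255; 0.8 0 0 0 0 0 255; 0.8 0 0 0 0 0 255'
```

```text
clock: 34.15
position: [0.491, 0.2573, 0.0538]
ee_rot: [0.576, 0.41, 0.576, -0.41]
contact_force: [-1.0, -2.2, 13.8]
width: -0.0002
```

```bash
python3 -m inch '0 0 0 0 0 0 255; 0 0 0 0 0 0 255; 0 0 0 0 0 0 255; 0 0 0 0 0 0 255; 0 0 0 0 0 0 255; 0 0 0 0 0 0 255; 0 0 0 0 0 0 255; 0 0 0 0 0 0 255; 0 0 0 0 0 0 255; 0 0 0 0 0 0 255'
python3 - <<'E'
from rig import manip
import cv2
b=manip.get_image("scene")
cv2.imwrite("pics/hold.png",cv2.resize(b["color"][120:230,220:370],(750,550),interpolation=cv2.INTER_CUBIC))
E
```

```text
clock: 35.4
position: [0.491, 0.2573, 0.0538]
ee_rot: [0.576, 0.41, 0.576, -0.41]
contact_force: [-1.6, -2.3, 13.2]
width: -0.0003
```

View pics/hold.png

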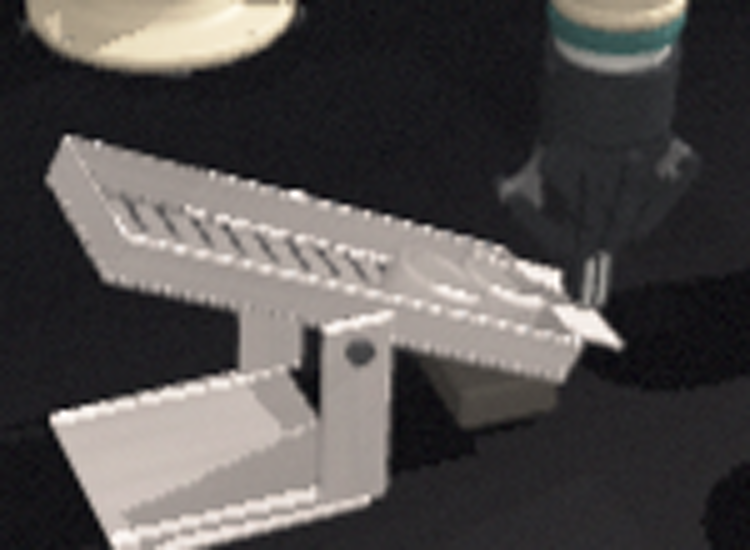

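Both cups have slid to the lip end, at (435,270) and (510,275), and the tray rests on the block. Now I ease it up under the finger.

```bash
python3 -m inch '0 0 0 0 0 0 255; 0 0 0 0 0 0 255; -0.5 0 0 0 0 0 255; -1.5 0 0 0 0 0 255; -3 0 0 0 0 0 255; -5 0 0 0 0 0 255; -7 0 0 0 0 0 255; -9 0 0 0 0 0 255; -11 0 0 0 0 0 255; -13 0 0 0 0 0 255'
python3 -m inch '-2 0 0 0 0 0 255; -4 0 0 0 0 0 255; -6 0 0 0 0 0 255; -8 0 0 0 0 0 255; -10 0 0 0 0 0 255; -12 0 0 0 0 0 255; -14 0 0 0 0 0 255; -16 0 0 0 0 0 255; -18 0 0 0 0 0 255; -20 0 0 0 0 0 255'
python3 -m inch '-2 0 0 0 0 0 255; -4 0 0 0 0 0 255; -6 0 0 0 0 0 255; -8 0 0 0 0 0 255; -10 0 0 0 0 0 255; -12 0 0 0 0 0 255; -14 0 0 0 0 0 255; -16 0 0 0 0 0 255; -18 0 0 0 0 0 255; -20 0 0 0 0 0 255'
```

```text
clock: 36.7
position: [0.4902, 0.2587, 0.0653]
ee_rot: [0.575, 0.411, 0.577, -0.41]
contact_force: [-2.2, 4.2, 2.4]
width: 0.0
clock: 37.95
position: [0.4907, 0.2574, 0.0856]
ee_rot: [0.576, 0.41, 0.576, -0.41]
contact_force: [-1.6, 2.7, 2.2]
width: 0.0002
clock: 39.2
position: [0.4909, 0.2574, 0.1056]
ee_rot: [0.576, 0.41, 0.576, -0.41]
contact_force: [-1.3, 3.6, 3.6]
width: 0.0002
```

Still in contact at 3.6 N, with about 33 mm to go.

```bash
python3 -m inch '-2 0 0 0 0 0 255; -4 0 0 0 0 0 255; -6 0 0 0 0 0 255; -8 0 0 0 0 0 255; -10 0 0 0 0 0 255; -12 0 0 0 0 0 255; -14 0 0 0 0 0 255; -16 0 0 0 0 0 255; -18 0 0 0 0 0 255; -20 0 0 0 0 0 255'
python3 -m inch '-1.5 0 0 0 0 0 255; -3 0 0 0 0 0 255; -4.5 0 0 0 0 0 255; -6 0 0 0 0 0 255; -7 0 0 0 0 0 255; -8 0 0 0 0 0 255; -9 0 0 0 0 0 255; -10 0 0 0 0 0 255; -11 0 0 0 0 0 255; -12 0 0 0 0 0 255'
```

```text
clock: 40.45
position: [0.491, 0.257, 0.1256]
ee_rot: [0.576, 0.41, 0.576, -0.41]
contact_force: [0.4, 1.0, 1.5]
width: 0.0001
clock: 41.7
position: [0.4907, 0.2574, 0.1375]
ee_rot: [0.576, 0.41, 0.576, -0.41]
contact_force: [-0.1, -1.9, 2.7]
width: 0.0001
```

```bash
python3 -m inch '-0.5 0 0 0 0 0 255; -1 0 0 0 0 0 255; -1.5 0 0 0 0 0 255; -2 0 0 0 0 0 255; -2.5 0 0 0 0 0 255; -3 0 0 0 0 0 255; -3.5 0 0 0 0 0 255; -4 0 0 0 0 0 255; -4.5 0 0 0 0 0 255; -5 0 0 0 0 0 255'
python3 -m inch '-4 0 0 0 0 0 255; -12 0 0 0 0 0 255; -22 0 0 0 0 0 255; -35 0 0 0 0 0 255; -50 0 0 0 0 0 255; -65 0 0 0 0 0 255; -80 -20 0 0 0 0 255; -90 -50 0 0 0 0 255; -90 -80 0 0 0 0 255; -90 -80 0 0 0 0 255'
python3 - <<'E'
from rig import manip
import cv2,numpy as np
a=manip.get_image("top")["color"];b=manip.get_image("scene")["color"]
cv2.imwrite("pics/end.png",np.vstack([cv2.resize(a[140:230,150:390],(800,300),interpolation=cv2.INTER_CUBIC),cv2.resize(b[142:232,120:360],(800,300),interpolation=cv2.INTER_CUBIC)]))
E
```

```text
clock: 42.95
position: [0.4908, 0.2574, 0.1425]
ee_rot: [0.576, 0.41, 0.576, -0.41]
contact_force: [0.4, 0.5, -0.6]
width: 0.0005
clock: 44.2
position: [0.4135, 0.2308, 0.2336]
ee_rot: [0.576, 0.41, 0.576, -0.41]
contact_force: [0.6, -0.1, 0.7]
width: -0.0003
```

View pics/end.png

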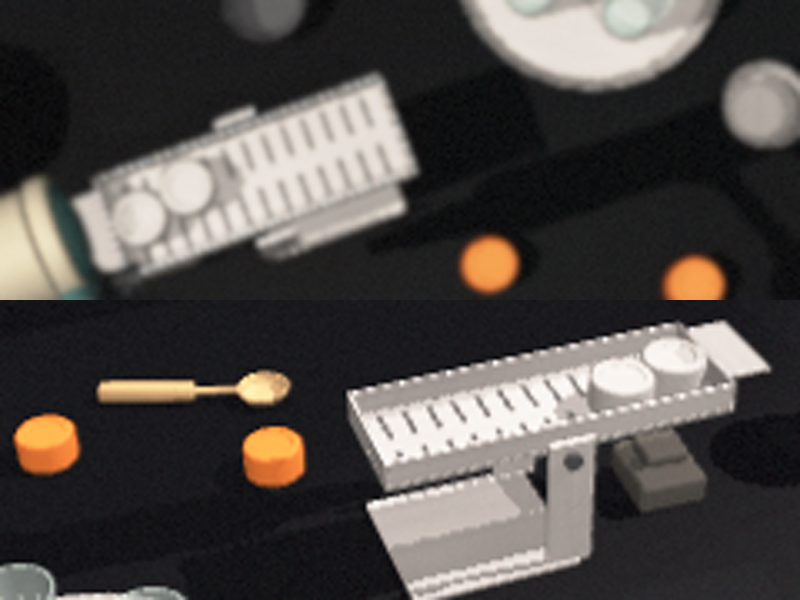

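The tray is level. Both cups are upside down at the lip end, at (140,220) and (188,185) in the top view. Everything else is in place and the robot is clear, so I hand in.

```bash
python3 -c "
from rig import manip
print(manip.sign_off())"
```

```text
the job is handed in; nothing more can be done
None
```

The job is done and handed in at about 44 s of the 72 s allowed; no verdict was reported.

- **Cup:** I gripped the steel spice cup and set it upside down in the tray, feeling about 10 N as it touched the floor. I left the orange look-alikes alone.
- **Pushing down:** I pushed the lip down in 2 mm steps against a steady 4–5 N from the spring. At a fingertip height of about 54 mm the force jumped to 9.6 N, which was the block.
- **Holding:** I pressed on to about 13–14 N and held for about 2 s. That is well under the 25 N that bends the lip.
- **Easing up:** I raised the tray at about 16 mm/s or less. The finger still felt the lip at every reading up to level, at 1.5–4 N, and read no force once clear.

The last pictures, taken with the arm clear, show the tray level with both cups upside down against each other at the lip end. The block, spoon, katori and orange cups look unmoved. The canister and saucepan were outside that last picture, but the arm stayed clear of them. No check failed. The one disagreement was about 7 mm between the two camera estimates of each cup's position, which did not affect the grasp.

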